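Calibrate the bakery's bench scale with weights and its calibration key

TASK

Calibrate the bench scale: one brass weight already stands on its pan, so stand two more from the wooden case beside it to make three, and leave the other two in the case. Then take the red-headed key, push it fully home in the lock on the scale's front console, wiggling it from side to side past the sticky pins rather than forcing it, and turn it a quarter turn clockwise against the spring to the stop. Finish while still gripping the key and holding it turned, as it springs back if let go; leave the other keys and everything else on the bench alone and knock nothing over.

Things in the scene. Friction and masses are not known exactly. Their poses are not given: they have to be found in the camera images.
- pan (a point): Middle of the top face of the scale's flat steel pan, 210 (x) by 260 mm (y), no rim, 98 mm above the bench. x points to the scale's back, y to its left, z up. The white casing is 340 x 300 mm; in front of the pan (-x) is the console, its flat top 85 mm above the bench, with a display on its left half that rises some 15 mm.
- weight0_mid (a point): Brass 500 g weight, 66 mm tall: body 44 mm across and 34 mm high, thin neck, then a cylindrical knob 24 mm across from 47 to 66 mm above the underside. The point is on its axis, 33 mm above the underside and 23 mm below the knob's middle; z is up. This one stands on the pan at the start.
- weight1_mid (a point): Brass 500 g weight, 66 mm tall: body 44 mm across and 34 mm high, thin neck, then a cylindrical knob 24 mm across from 47 to 66 mm above the underside. The point is on its axis, 33 mm above the underside and 23 mm below the knob's middle; z is up. One of four in the 56 mm cells (62 mm apart) of the dark wooden case, 130 x 130 mm, walls 25 mm high.
- weight2_mid (a point): Brass 500 g weight, 66 mm tall: body 44 mm across and 34 mm high, thin neck, then a cylindrical knob 24 mm across from 47 to 66 mm above the underside. The point is on its axis, 33 mm above the underside and 23 mm below the knob's middle; z is up. One of four in the 56 mm cells (62 mm apart) of the dark wooden case, 130 x 130 mm, walls 25 mm high.
- weight3_mid (a point): Brass 500 g weight, 66 mm tall: body 44 mm across and 34 mm high, thin neck, then a cylindrical knob 24 mm across from 47 to 66 mm above the underside. The point is on its axis, 33 mm above the underside and 23 mm below the knob's middle; z is up. One of four in the 56 mm cells (62 mm apart) of the dark wooden case, 130 x 130 mm, walls 25 mm high.
- weight4_mid (a point): Brass 500 g weight, 66 mm tall: body 44 mm across and 34 mm high, thin neck, then a cylindrical knob 24 mm across from 47 to 66 mm above the underside. The point is on its axis, 33 mm above the underside and 23 mm below the knob's middle; z is up. One of four in the 56 mm cells (62 mm apart) of the dark wooden case, 130 x 130 mm, walls 25 mm high.
- red_key_head (a point): Red-headed key standing blade down in a slot of the pale wooden key block (60 x 170 x 40 mm, three slots 56 mm apart along y). Centre of its flat head: 10 mm thick (x), 30 mm wide (y), 30 mm tall. Below it a steel shoulder, 24 x 9 mm, ends 23 mm under this point and the blade 49 mm under it. Grip over the thickness; fingertips over 20 mm below this point would touch the lock's bezel once the key is home.
- red_key_tip (a point): Middle of the tip of the red-headed key's blade, which is 3.2 mm thick (x), 11 mm wide (y) and 26 mm long up to the shoulder; z points up the key to its head (49 mm to the head's centre). The tip is blunt with bevelled corners.
- keyway (a point): Mouth of the slot in the lock's brass plug, on the console's right part, 96.5 mm above the bench; a bezel ring 38 mm across stands 1 mm higher. z is up, the axis of turning; the slot is 13.5 mm long (y), 4.8 mm wide (x), with a 3.5 mm bevel round its mouth. The key goes in blade width along y, either way round, 26 mm deep until its shoulder rests on the mouth. The axes turn with the plug.
- pins (a point): Point on the lock's axis 13 mm below the mouth, between two stiff side pins that stick out some 3 mm into the slot: one from its +y end 9 mm below the mouth, one from its -y end 17 mm below. They stay where pushed. Straight pushing can take over 50 N, which would bend the key; rocking it 2 mm either way along the slot (y) while pressing lets it by with 5 to 10 N.
- plug (a joint): Turn of the lock's plug, rad: 0 as the key goes in (a spring returns it there), grows clockwise seen from above to a stop at 1.571. The spring takes 0.02 N m at 0 and 0.1 N m at the stop. The key has some 0.15 rad of play in the slot, so turn it about 1.7 rad to bring the plug to its stop.
- black_key_head (a point): Black-headed key standing blade down in a slot of the pale wooden key block (60 x 170 x 40 mm, three slots 56 mm apart along y). Centre of its flat head: 10 mm thick (x), 30 mm wide (y), 30 mm tall. Leave it.
- blue_key_head (a point): Blue-headed key standing blade down in a slot of the pale wooden key block (60 x 170 x 40 mm, three slots 56 mm apart along y). Centre of its flat head: 10 mm thick (x), 30 mm wide (y), 30 mm tall. Leave it.
- bowl_mid (a point): Steel bowl, 130 mm across and 55 mm tall, half-way up. Leave it.
- oil_mid (a point): Amber oil bottle, 60 mm across and 170 mm tall, half-way up. Leave it.
- scraper_mid (a point): Dough scraper lying flat, 95 x 125 mm, 22 mm thick at its wooden handle; its middle. Leave it.
- scoop_mid (a point): Flour scoop lying flat, 180 mm long, 60 mm wide, 35 mm tall; its middle. Leave it.
There are look-alikes about, which are no part of the job. What is shaped like the part that bears weight4_mid but green or pink is not meant. Leave any green or purple look-alike of the part that bears weight0_mid alone.

How it is judged (in metres and radians):
On the way, in this order (a step that is already met when the one before it is completed fails the run):
1. three weights stand upright on the pan, let go, and the other two are still in the case (height (world z) of weight0_mid between 0.126 and 0.137 m and horizontal distance between weight0_mid and pan below 0.165 m and (((height (world z) of weight1_mid between 0.126 and 0.137 m and horizontal distance between weight1_mid and pan below 0.165 m) and (height (world z) of weight2_mid between 0.126 and 0.137 m and horizontal distance between weight2_mid and pan below 0.165 m) and distance of each of weight3_mid, weight4_mid from where it was at the start of the episode below 0.015 m) or ((height (world z) of weight1_mid between 0.126 and 0.137 m and horizontal distance between weight1_mid and pan below 0.165 m) and distance of each of weight2_mid, weight4_mid from where it was at the start of the episode below 0.015 m and (height (world z) of weight3_mid between 0.126 and 0.137 m and horizontal distance between weight3_mid and pan below 0.165 m)) or ((height (world z) of weight1_mid between 0.126 and 0.137 m and horizontal distance between weight1_mid and pan below 0.165 m) and distance of each of weight2_mid, weight3_mid from where it was at the start of the episode below 0.015 m and (height (world z) of weight4_mid between 0.126 and 0.137 m and horizontal distance between weight4_mid and pan below 0.165 m)) or (distance of each of weight1_mid, weight4_mid from where it was at the start of the episode below 0.015 m and (height (world z) of weight2_mid between 0.126 and 0.137 m and horizontal distance between weight2_mid and pan below 0.165 m) and (height (world z) of weight3_mid between 0.126 and 0.137 m and horizontal distance between weight3_mid and pan below 0.165 m)) or (distance of each of weight1_mid, weight3_mid from where it was at the start of the episode below 0.015 m and (height (world z) of weight2_mid between 0.126 and 0.137 m and horizontal distance between weight2_mid and pan below 0.165 m) and (height (world z) of weight4_mid between 0.126 and 0.137 m and horizontal distance between weight4_mid and pan below 0.165 m)) or (distance of each of weight1_mid, weight2_mid from where it was at the start of the episode below 0.015 m and (height (world z) of weight3_mid between 0.126 and 0.137 m and horizontal distance between weight3_mid and pan below 0.165 m) and (height (world z) of weight4_mid between 0.126 and 0.137 m and horizontal distance between weight4_mid and pan below 0.165 m))) and contact force between the fingers and weight0 below 0.2 N and contact force between the fingers and weight1 below 0.2 N and contact force between the fingers and weight2 below 0.2 N and contact force between the fingers and weight3 below 0.2 N and contact force between the fingers and weight4 below 0.2 N and angle between each of weight0_mid, weight1_mid, weight2_mid, weight3_mid, weight4_mid's own z axis and vertical below 0.12 rad), for 0.2 s.
2. the red-headed key is fully home in the lock, not yet turned (z of red_key_tip in the frame of keyway between -0.03 and -0.0235 m and horizontal distance between red_key_tip and keyway below 0.005 m and angle between the z axis of red_key_tip and the z axis of keyway, either way round below 0.15 rad and value of joint plug below 0.4 rad), for 0.1 s.
At the end, for the whole second after the job is handed in: Three weights (the first and two from the case) stand upright and free on the pan, the other two within 15 mm of their start; the red-headed key is home (tip at least 23.5 mm below the mouth), the lock turned at least 1.25 rad clockwise, the fingers still gripping the key (all of step 1 and z of red_key_tip in the frame of keyway between -0.03 and -0.0235 m and horizontal distance between red_key_tip and keyway below 0.005 m and angle between the z axis of red_key_tip and the z axis of keyway, either way round below 0.15 rad and value of joint plug above 1.25 rad and contact force between the fingers and red_key above 1 N); the arm keeps its last pose, push and grip.
It fails at once if the bowl, oil bottle, scraper or scoop is moved more than 3 cm (distance of any of bowl_mid, oil_mid, scraper_mid, scoop_mid from where it was at the start of the episode above 0.03 m).
It fails at once if the black or blue-headed key is moved more than 2 cm (distance of any of black_key_head, blue_key_head from where it was at the start of the episode above 0.02 m).
It fails at once if a weight is knocked over (angle between any of weight0_mid, weight1_mid, weight2_mid, weight3_mid, weight4_mid's own z axis and vertical above 0.6 rad).
It fails at once if the key is forced: it bears on the lock with more than 50 N (contact force between red_key and plug above 50 N).
It also fails if it takes over 72 s, if anything falls off the work surface, if the arm or the gripper's body presses on something with over 40 N, if the wrist force passes 120 N, or if a joint passes its speed limit or range.

ROBOT

A 7-joint arm with a two-finger parallel gripper is mounted at the origin on the work surface. World frame = base frame: x ahead of the robot, y to its left, z up, the work surface at z = 0. Lengths are in mm, angles in rad, forces in N, time in s.
With the tool pointing down it reaches from about 400 to 875 mm from the base axis. Payload 4.4 kg.
Tool frame: the origin (TCP) lies midway between the tips of the shut fingers; the grasp point (between the pads) lies 19 mm behind it; z points along the fingers, y is the line along which they close (so a half turn about z gives the same grasp; the last joint's range is limited). The gripper opens to 85 mm and grips with 20 to 120 N. Pads are 22 mm wide; open, the fingers measure 114 mm over their backs; the gripper's body (76 mm by 85 mm) begins 54 mm behind the grasp point. The pads swing forward as they close: fully open they stand 13 mm farther back than shut.
Start: joints at [-1.333, 0.628, 0.038, 1.517, -0.027, 0.996, -0.02], TCP at [194.422, 620.256, 231.313] pointing down, gripper open.
Joint ranges: [-3.06, 3.06], [-0.37, 2.12], [-1.25, 1.32], [0.18, 2.47], [-1.1, 4.24], [0.23, 1.98], [-2.94, 2.94]. Speed limits (rad/s): [2.57, 2.57, 3.14, 3.14, 3.14, 3.14, 3.14].

INTERFACE

Orientations are given as [roll, pitch, yaw] about the fixed x, y, z axes, in that order (R = Rz(yaw) Ry(pitch) Rx(roll)).
In Python, from cell import read_state, get_image, finish_job gives the robot as it stands.
- The arm moves only by the tool send_rows, never from a script. Its argument "series" is a list of rows, each an object of numbers: "ax", "ay", "az": the turn, a rotation vector about the tool's x, y, z in rad; "dx", "dy", "dz": the shift along the tool's x, y, z in cm; "hand": the closure, from 0 (fully open) to 1 (shut). In form: [{"ax": .., "ay": .., "az": .., "dx": .., "dy": .., "dz": .., "hand": ..}, ...]. A call has 1 to 10 rows; each row is the pose to reach, as a shift and turn from the pose commanded when the call began, along the tool's axes at that moment; what a row does not reach only later rows make up. A row lasts 1/10 s, in which the tool goes at most 50 mm and 8.59 degrees, less where a joint would pass 70% of its speed; a pose out of reach is approached as far as the arm can. A call with a gripper value outside its range is refused whole. The fingers move at their own pace and stop on an object; the grip force is fixed at half the most. Time passes only in rows, so rows that repeat a pose let the fingers close. It gives the time, the measured TCP pose, the force, the opening and the grip force at its end, in the units of the state.
- read_state(): the state, without advancing time (a new reading comes with each control period).
- get_image(name): name is "scene" or "top" or "wrist"; returns a dict with "pixels" (384x512x3 uint8, red, green, blue), "mtx" (3x3 intrinsics, pixels), "R" (3x3) and "t" (3): a world point X has camera coordinates R X + t. Camera axes: x right, y down, z forward; pixel columns grow to the right and rows downward; lengths in mm; the calibration is good to about 2 mm. The wrist camera is an equidistant fisheye: a pixel r from the principal point sees the ray r / f radians off the axis. A picture is of the moment at which its call begins. There is no depth.
- finish_job(): hands the job in; it is judged then, once.
The state is a dict: "clock": time; "qpos": joint angles; "qd": joint speeds; "tau": joint torques, N m; "eef_pos": TCP position; "tool_rot": TCP orientation; "force": force on the tool from outside, world axes, zero at the start; "torque": the same for the moment, N m; "width": finger opening in mm; "gripper_force": force on a finger pad.
Only numpy, scipy, OpenCV 4.12 (cv2) and the standard library are available. Lean on these libraries where they do the work, as an engineer would, in place of code of your own. Each camera call takes 0.05 s, during which the arm holds its last target. There are 200 camera calls.

## Working session

There is one attempt and no reset: what is moved stays moved. The work goes in short steps, Python scripts to look and compute and a tool call to move; the robot and the scene stay as the last step left them, time stands still between calls to the robot, and variables do not carry over. Pictures are saved under pics/ and viewed, at most 10 in all, crops included, and the job is handed in when it is done.

Besides the shell and the picture viewer there is one more tool, called after "Request:" by a JSON object that holds its "method" and its "body". send_rows: Moves the arm, as the interface text tells. Its arguments: {"type":"object","properties":{"series":{"type":"array","items":{"type":"object","properties":{"ax":{"type":"number"},"ay":{"type":"number"},"az":{"type":"number"},"dx":{"type":"number"},"dy":{"type":"number"},"dz":{"type":"number"},"hand":{"type":"number"}}}}},"required":["series"]}

```bash
mkdir -p pics; ls; python3 - <<'E'
from cell import *
import cv2,numpy as np,pickle
s=read_state();print(s)
d={}
for n in ["scene","top","wrist"]:
    d[n]=get_image(n);cv2.imwrite(f"pics/{n}0.png",d[n]["pixels"][:,:,::-1]);print(n,d[n]["mtx"].tolist(),d[n]["R"].tolist(),d[n]["t"].tolist())
pickle.dump(d,open("im0.pkl","wb"))
E
```

```text
pics
{'clock': 0.0, 'qpos': array([-1.33278493,  0.62939805,  0.03843276,  1.51836437, -0.0269615 ,
        0.99629475, -0.0200143 ]), 'qd': array([-0.00023531, -0.00053434, -0.00139211,  0.00084874,  0.00018721,
       -0.00093931,  0.0017557 ]), 'tau': array([-3.01923328e-04, -5.63393748e+01,  1.22581903e+00, -1.93446708e+01,
        1.08333942e-02,  1.02764368e-02,  1.00062508e-05]), 'eef_pos': array([194.24406138, 619.6401553 , 230.35644652]), 'tool_rot': array([-3.13964671e+00,  5.52712892e-05,  2.83779548e+00]), 'force': array([-0.24208934, -0.42597393,  0.67882963]), 'torque': array([ 0.03131908, -0.01051452, -0.00733052]), 'gripper_force': 0.0, 'width': 85.24016256551728}
scene [[483.06963375945793, 0.0, 256.63549278040125], [0.0, 483.06963375945793, 186.23487280424732], [0.0, 0.0, 1.0]] [[0.5940679674130135, 0.8042940968463917, -0.013937570513456886], [0.4878608675085619, -0.3740119436517511, -0.7887374974981428], [-0.6395897310366736, 0.46176408671949176, -0.6145721309728821]] [-266.0097505443565, -162.14941924747717, 1734.2680168706365]
top [[490.2025848489737, 0.0, 264.6958501553873], [0.0, 490.2025848489737, 195.5027488381007], [0.0, 0.0, 1.0]] [[-0.02354677365990951, -0.999713733649222, 0.004242664651013329], [-0.9866466826304409, 0.02255443548967526, -0.16130598592144035], [0.16116411853931642, -0.007984246543916449, -0.9868953230725998]] [-9.136517430008851, 524.2481206539084, 1314.5384512647747]
wrist [[297.3186396354542, 0.0, 259.35471222728734], [0.0, 297.3186396354542, 191.38270987112955], [0.0, 0.0, 1.0]] [[0.29880326034761956, 0.9543097277920832, -0.0030911239113731123], [0.9038703734861632, -0.28196809597408296, 0.32173333800950316], [0.306161655893777, -0.09892894568402691, -0.9468252764719739]] [-648.5414314221141, -41.99931280245768, 380.86386714668254]
```

View pics/top0.png

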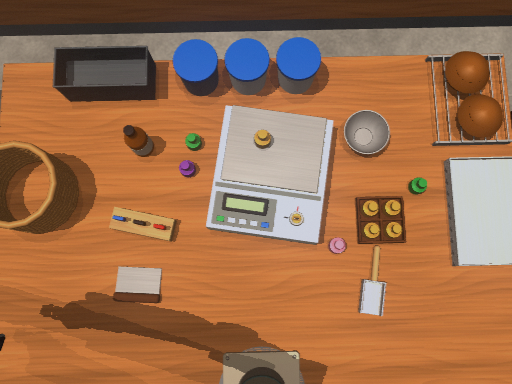

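View pics/scene0.png

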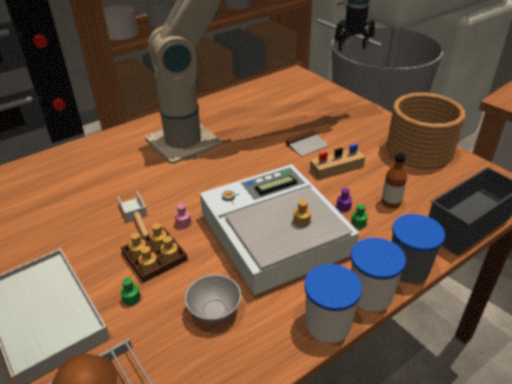

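Top view: the scale is mid-table with the pan weight at (262,138) and the lock at (296,217). The case's knobs are near (371,208), (394,207), (372,230) and (395,229), and the red key is near (160,227). I'll crop in for precision.

```bash
cat > h.py <<'E'
import numpy as np,cv2,pickle
from cell import *
def ray(im,u,v,fish=False):
    K=im["mtx"];R=np.array(im["R"]);t=np.array(im["t"])
    a=(u-K[0,2])/K[0,0];b=(v-K[1,2])/K[1,1]
    if fish:
        th=np.hypot(a,b);k=np.sin(th)/max(th,1e-9);d=np.array([a*k,b*k,np.cos(th)])
    else: d=np.array([a,b,1.])
    return -R.T@t,R.T@d
def at(im,u,v,z,fish=False):
    c,d=ray(im,u,v,fish);return c+d*(z-c[2])/d[2]
def proj(im,X,fish=False):
    K=im["mtx"];p=np.array(im["R"])@np.array(X,float)+np.array(im["t"])
    if fish:
        r=np.hypot(p[0],p[1]);th=np.arctan2(r,p[2]);q=p[:2]/max(r,1e-9)*th
    else: q=p[:2]/p[2]
    return K[0,0]*q[0]+K[0,2],K[1,1]*q[1]+K[1,2]
def crop(im,u,v,w,h,s):
    p=im["pixels"][v:v+h,u:u+w,::-1];p=cv2.resize(p,None,fx=s,fy=s,interpolation=cv2.INTER_CUBIC)
    for i in range(0,w,10): cv2.putText(p,str(u+i),(i*s,8),0,.3,(255,255,255),1);cv2.line(p,(i*s,10),(i*s,14),(255,255,255),1)
    for i in range(10,h,10): cv2.putText(p,str(v+i),(0,i*s+3),0,.3,(255,255,255),1);cv2.line(p,(20,i*s),(24,i*s),(255,255,255),1)
    return p
E
python3 - <<'E'
from h import *
d=pickle.load(open("im0.pkl","rb"));t=d["top"]
a=crop(t,200,100,140,150,4)[:600,:560]
b=np.zeros((600,800,3),np.uint8);b[:, :]=0
A=crop(t,205,98,135,150,3);B=crop(t,345,185,70,66,5);C=crop(t,100,195,90,50,4);D=crop(t,275,195,50,50,5)
b[:450,:405]=A;b[:330,410:760]=B;b[335:535,410:770]=C[:200,:360];cv2.imwrite("pics/c1.png",b)
for u,v,z in [(371,208,56+5),(394,207,61),(372,230,61),(395,229,61)]:print(at(t,u,v,z))
print(at(t,296,217,97),at(t,160,227,85),at(t,262,137,164))
E
```

```text
[ 479.82056179 -309.582833     61.        ]
[ 481.12572382 -372.41636147   61.        ]
[ 419.84320672 -308.77461723   61.        ]
[ 421.10712375 -371.15192649   61.        ]
[ 455.67862769 -102.05849824   97.        ] [438.74084024 258.46693939  85.        ] [656.38328448 -16.97962032 164.        ]
```

View pics/c1.png

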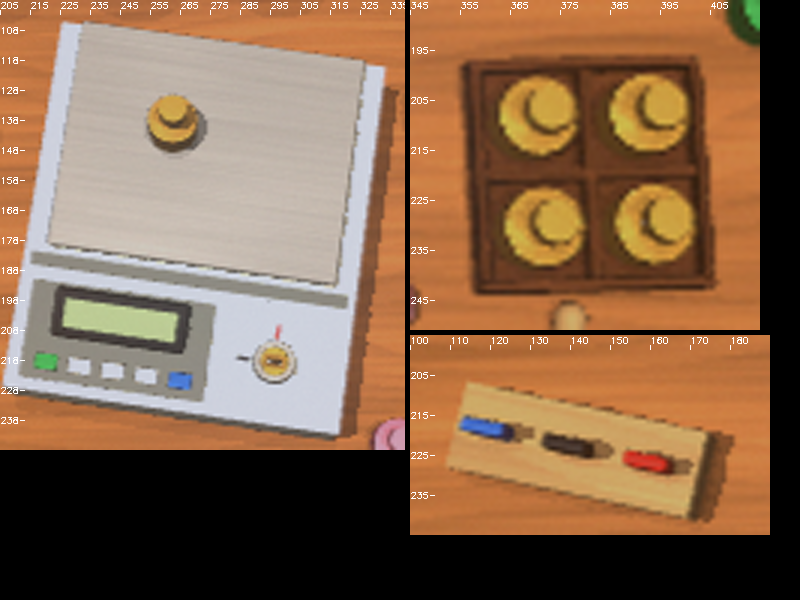

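View pics/wrist0.png

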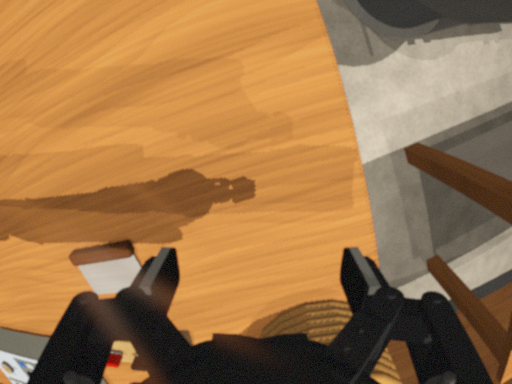

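The crop gives knob tops at (373,207.6), (396.2,206), (375,229.6) and (397,228.4), the lock at (296.3,218.7) and the red head at (159.5,226.5). Next I'll work out poses and yaws.

```bash
cat >> h.py <<'E'
from scipy.spatial.transform import Rotation as Ro
def yawR(y): return Ro.from_euler('xyz',[np.pi,0,y])
def plan(cur,calls):
    """cur (x,y,z,yaw) commanded; calls: list of lists of (x,y,z,yaw); prints rows relative to call start"""
    cur=np.array(cur,float)
    for c in calls:
        R=yawR(cur[3])
        for w in c:
            d=R.inv().apply(np.array(w[:3])-cur[:3])/10
            a=(w[3]-cur[3]+np.pi)%(2*np.pi)-np.pi
            print("d",d.round(2),"az",round(-a,3),end=' | ')
        print();cur=np.array(c[-1],float)
E
python3 - <<'E'
from h import *
d=pickle.load(open("im0.pkl","rb"));t=d["top"];s=d["scene"]
for p in [(373,207.6),(396.2,206),(375,229.6),(397,228.4)]:print('w',at(t,*p,69).round(1))
O=lambda u,v:(205+u/3,98+v/3)
l=at(t,*O(274,362),97.5);print('lock',l.round(1),proj(s,l))
pc=[at(t,*O(*q),98) for q in [(81,24),(366,63),(336,285),(48,244)]]
print('pan',np.mean(pc,0).round(1),[x.round(0) for x in pc])
e=pc[2]-pc[3];print('edge yaw',np.arctan2(-e[1],-e[0])-np.pi/2); e=pc[1]-pc[0];print(np.arctan2(-e[1],-e[0])-np.pi/2,[np.linalg.norm(pc[i]-pc[i-1]) for i in range(4)])
w=at(t,205+174/3,98+104/3,164);print('w0',w)
C=lambda u,v:(100+(u-410)/4,195+(v-335)/4)
k=[at(t,*C(*q),78) for q in [(486,428),(568,445),(648,461)]];print('keys',[x.round(1) for x in k])
e=k[0]-k[2];print('kyaw',np.arctan2(e[1],e[0])-np.pi/2,np.linalg.norm(e),proj(s,k[2]))
E
```

```text
w [ 479.7 -313.2   69. ]
w [ 482.7 -376.4   69. ]
w [ 420.  -315.1   69. ]
w [ 421.9 -374.5   69. ]
lock [ 451.2 -102.8   97.5] (np.float64(227.04560632949446), np.float64(193.27112734801622))
pan [641.6 -49.5  98. ] [array([765.,  63.,  98.]), array([ 722., -196.,   98.]), array([ 518., -160.,   98.]), array([561.,  95.,  98.])]
edge yaw -0.16651394423775479
-0.16385260460354356 [np.float64(206.12825629280627), np.float64(261.7641238372887), np.float64(206.8168366773201), np.float64(258.1770251284674)]
w0 [667.83786276 -19.81121212 164.        ]
keys [array([465.4, 369.6,  78. ]), array([452.8, 314.7,  78. ]), array([440.8, 261.3,  78. ])]
kyaw -0.2234658139373269 111.07870063268197 (np.float64(321.5460413790415), np.float64(152.55567016608097))
```

```bash
python3 - <<'E'
from h import *
plan((194.4,620.3,231.3,2.838),[[(480,150,270,1.8)],[(480,-313,160,.785)],[(480,-313,43,.785)]])
E
```

```text
d [-41.31 -36.34  -3.87] az 1.038 | 
d [-45.09 -10.52  11.  ] az 1.015 | 
d [ 0.  -0.  11.7] az -0.0 |
```

Request:
{"method": "send_rows", "body": {"series": [{"dx": -4, "dy": -3.6, "dz": -3.9, "az": 0.1, "hand": 0.42}, {"dx": -8, "dy": -7, "dz": -3.9, "az": 0.2, "hand": 0.42}, {"dx": -12, "dy": -10.5, "dz": -3.9, "az": 0.3, "hand": 0.42}, {"dx": -15.5, "dy": -13.5, "dz": -3.9, "az": 0.4, "hand": 0.42}, {"dx": -19, "dy": -16.5, "dz": -3.9, "az": 0.5, "hand": 0.42}, {"dx": -22.5, "dy": -19.5, "dz": -3.9, "az": 0.6, "hand": 0.42}, {"dx": -26, "dy": -22.5, "dz": -3.9, "az": 0.7, "hand": 0.42}, {"dx": -29.5, "dy": -25.5, "dz": -3.9, "az": 0.8, "hand": 0.42}, {"dx": -33, "dy": -29, "dz": -3.9, "az": 0.9, "hand": 0.42}, {"dx": -36, "dy": -32, "dz": -3.9, "az": 1.0, "hand": 0.42}]}}

```text
invalid input at $.series[0]: expected keys ax, ay, az, dx, dy, dz, hand
```

Request:
{"method": "send_rows", "body": {"series": [{"ax": 0, "ay": 0, "dx": -4, "dy": -3.6, "dz": -3.9, "az": 0.1, "hand": 0.42}, {"ax": 0, "ay": 0, "dx": -8, "dy": -7, "dz": -3.9, "az": 0.2, "hand": 0.42}, {"ax": 0, "ay": 0, "dx": -12, "dy": -10.5, "dz": -3.9, "az": 0.3, "hand": 0.42}, {"ax": 0, "ay": 0, "dx": -15.5, "dy": -13.5, "dz": -3.9, "az": 0.4, "hand": 0.42}, {"ax": 0, "ay": 0, "dx": -19, "dy": -16.5, "dz": -3.9, "az": 0.5, "hand": 0.42}, {"ax": 0, "ay": 0, "dx": -22.5, "dy": -19.5, "dz": -3.9, "az": 0.6, "hand": 0.42}, {"ax": 0, "ay": 0, "dx": -26, "dy": -22.5, "dz": -3.9, "az": 0.7, "hand": 0.42}, {"ax": 0, "ay": 0, "dx": -29.5, "dy": -25.5, "dz": -3.9, "az": 0.8, "hand": 0.42}, {"ax": 0, "ay": 0, "dx": -33, "dy": -29, "dz": -3.9, "az": 0.9, "hand": 0.42}, {"ax": 0, "ay": 0, "dx": -36, "dy": -32, "dz": -3.9, "az": 1.0, "hand": 0.42}]}}

```text
clock: 1.15
eef_pos: [443.1, 204.5, 270.4]
tool_rot: [3.141, 0.0, 1.832]
force: [-0.6, 0.6, -0.4]
width: 49.7
gripper_force: 0.0
```

```bash
python3 - <<'E'
from h import *
plan((442.1,207.4,270.3,1.838),[[(480,-313,160,.785)]])
print(read_state()["qpos"])
E
```

```text
d [-51.19 -10.08  11.03] az 1.053 | 
[-0.76285873  0.36663596  0.37333586  1.91337319 -0.16829118  0.89164109
 -0.04456096]
```

Request:
{"method": "send_rows", "body": {"series": [{"ax": 0, "ay": 0, "az": 0.13, "dx": -4.8, "dy": -1, "dz": 0, "hand": 0.42}, {"ax": 0, "ay": 0, "az": 0.26, "dx": -9.6, "dy": -2, "dz": 0, "hand": 0.42}, {"ax": 0, "ay": 0, "az": 0.39, "dx": -14.4, "dy": -3, "dz": 0, "hand": 0.42}, {"ax": 0, "ay": 0, "az": 0.52, "dx": -19.2, "dy": -4, "dz": 0, "hand": 0.42}, {"ax": 0, "ay": 0, "az": 0.65, "dx": -24, "dy": -5, "dz": 2, "hand": 0.42}, {"ax": 0, "ay": 0, "az": 0.78, "dx": -28.8, "dy": -6, "dz": 4, "hand": 0.42}, {"ax": 0, "ay": 0, "az": 0.91, "dx": -33.6, "dy": -7, "dz": 6, "hand": 0.42}, {"ax": 0, "ay": 0, "az": 1.05, "dx": -38.4, "dy": -8, "dz": 8, "hand": 0.42}, {"ax": 0, "ay": 0, "az": 1.05, "dx": -43, "dy": -9, "dz": 10, "hand": 0.42}, {"ax": 0, "ay": 0, "az": 1.05, "dx": -47.5, "dy": -10, "dz": 11, "hand": 0.42}]}}

```text
clock: 2.15
eef_pos: [470.0, -268.5, 161.0]
tool_rot: [-3.139, 0.0, 0.789]
force: [0.3, -0.2, 0.5]
width: 49.0
gripper_force: 0.0
```

Request:
{"method": "send_rows", "body": {"series": [{"ax": 0, "ay": 0, "az": 0, "dx": 0, "dy": 0, "dz": 0, "hand": 0.42}, {"ax": 0, "ay": 0, "az": 0, "dx": 0, "dy": 0, "dz": 0, "hand": 0.42}]}}

```text
clock: 2.35
eef_pos: [469.6, -269.0, 162.1]
tool_rot: [-3.14, 0.001, 0.784]
force: [0.6, 0.5, -0.0]
width: 49.5
gripper_force: 0.0
```

```bash
python3 - <<'E'
from h import *
s=read_state();print(s["eef_pos"],s["tool_rot"],s["qpos"])
w=get_image("wrist");cv2.imwrite("pics/w1.png",w["pixels"][:,:,::-1]);pickle.dump(w,open("w1.pkl","wb"))
for X in [(479.7,-313.2,69),(482.7,-376.4,69),(420,-315,69),(422,-374.5,69)]:print(np.round(proj(w,X,True),1))
E
```

```text
[ 469.59639397 -268.96817694  162.14713085] [-3.14026725e+00  7.70072171e-04  7.84436600e-01] [ 0.10331513  0.6315535   0.56615955  1.90282507 -0.48380019  0.74756761
  0.15921264]
[303.4 220.4]
[348.6 260. ]
[256.7 263. ]
[300.3 296. ]
```

View pics/w1.png

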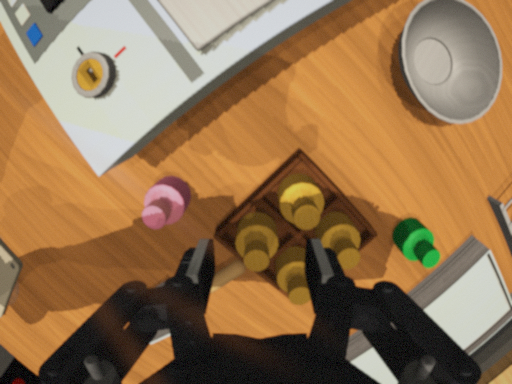

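The wrist view confirms the case: knobs at (305,215), (349,256), (257,261) and (299,294) match predictions within a few mm. The near-left weight is first.

Request:
{"method": "send_rows", "body": {"series": [{"ax": 0, "ay": 0, "az": 0, "dx": -2.16, "dy": 3.92, "dz": 0, "hand": 0.42}, {"ax": 0, "ay": 0, "az": 0, "dx": -2.16, "dy": 3.92, "dz": 2, "hand": 0.42}, {"ax": 0, "ay": 0, "az": 0, "dx": -2.16, "dy": 3.92, "dz": 6, "hand": 0.42}, {"ax": 0, "ay": 0, "az": 0, "dx": -2.16, "dy": 3.92, "dz": 9.5, "hand": 0.42}, {"ax": 0, "ay": 0, "az": 0, "dx": -2.16, "dy": 3.92, "dz": 11.9, "hand": 0.42}, {"ax": 0, "ay": 0, "az": 0, "dx": -2.16, "dy": 3.92, "dz": 11.9, "hand": 0.42}, {"ax": 0, "ay": 0, "az": 0, "dx": -2.16, "dy": 3.92, "dz": 11.9, "hand": 1}, {"ax": 0, "ay": 0, "az": 0, "dx": -2.16, "dy": 3.92, "dz": 11.9, "hand": 1}, {"ax": 0, "ay": 0, "az": 0, "dx": -2.16, "dy": 3.92, "dz": 11.9, "hand": 1}, {"ax": 0, "ay": 0, "az": 0, "dx": -2.16, "dy": 3.92, "dz": 11.9, "hand": 1}]}}

```text
clock: 3.4
eef_pos: [484.8, -311.0, 45.6]
tool_rot: [3.138, -0.002, 0.788]
force: [1.6, 0.3, 6.9]
width: 22.2
gripper_force: 59.1
```

Request:
{"method": "send_rows", "body": {"series": [{"ax": 0, "ay": 0, "az": 0, "dx": 0, "dy": 0, "dz": -3, "hand": 1}, {"ax": 0, "ay": 0, "az": 0, "dx": 0, "dy": 0, "dz": -7, "hand": 1}, {"ax": 0, "ay": 0, "az": 0, "dx": 0, "dy": 0, "dz": -11, "hand": 1}, {"ax": 0, "ay": 0, "az": 0, "dx": 1, "dy": 0, "dz": -14.5, "hand": 1}, {"ax": 0, "ay": 0, "az": 0, "dx": 4.5, "dy": -1, "dz": -14.5, "hand": 1}, {"ax": 0, "ay": 0, "az": 0, "dx": 9, "dy": -2, "dz": -14.5, "hand": 1}, {"ax": 0, "ay": 0, "az": 0, "dx": 13.5, "dy": -3, "dz": -14.5, "hand": 1}, {"ax": 0, "ay": 0, "az": 0, "dx": 18, "dy": -3.7, "dz": -14.5, "hand": 1}, {"ax": 0, "ay": 0, "az": 0, "dx": 21.5, "dy": -4.5, "dz": -13.5, "hand": 1}, {"ax": 0, "ay": 0, "az": 0, "dx": 23.3, "dy": -4.5, "dz": -12, "hand": 1}]}}

```text
clock: 4.4
eef_pos: [617.3, -107.8, 163.4]
tool_rot: [-3.139, -0.003, 0.794]
force: [-0.6, 0.6, -5.0]
width: 22.1
gripper_force: 60.4
```

Request:
{"method": "send_rows", "body": {"series": [{"ax": 0, "ay": 0, "az": 0, "dx": 0, "dy": 0, "dz": 0, "hand": 1}, {"ax": 0, "ay": 0, "az": 0, "dx": 0, "dy": 0, "dz": 1, "hand": 1}, {"ax": 0, "ay": 0, "az": 0, "dx": 0, "dy": 0, "dz": 1.5, "hand": 1}, {"ax": 0, "ay": 0, "az": 0, "dx": 0, "dy": 0, "dz": 1.8, "hand": 1}, {"ax": 0, "ay": 0, "az": 0, "dx": 0, "dy": 0, "dz": 1.8, "hand": 1}]}}

```text
clock: 4.9
eef_pos: [614.8, -114.8, 145.5]
tool_rot: [-3.141, 0.001, 0.786]
force: [0.1, -0.3, -5.2]
width: 22.0
gripper_force: 60.3
```

Request:
{"method": "send_rows", "body": {"series": [{"ax": 0, "ay": 0, "az": 0, "dx": 0, "dy": 0, "dz": 0.1, "hand": 1}, {"ax": 0, "ay": 0, "az": 0, "dx": 0, "dy": 0, "dz": 0.2, "hand": 1}, {"ax": 0, "ay": 0, "az": 0, "dx": 0, "dy": 0, "dz": 0.3, "hand": 1}, {"ax": 0, "ay": 0, "az": 0, "dx": 0, "dy": 0, "dz": 0.3, "hand": 1}]}}

```text
clock: 5.3
eef_pos: [615.6, -113.7, 142.8]
tool_rot: [-3.141, -0.0, 0.788]
force: [0.3, 0.4, -5.4]
width: 22.3
gripper_force: 60.4
```

Request:
{"method": "send_rows", "body": {"series": [{"ax": 0, "ay": 0, "az": 0, "dx": 0, "dy": 0, "dz": 0.15, "hand": 1}, {"ax": 0, "ay": 0, "az": 0, "dx": 0, "dy": 0, "dz": 0.3, "hand": 1}, {"ax": 0, "ay": 0, "az": 0, "dx": 0, "dy": 0, "dz": 0.3, "hand": 1}]}}

```text
clock: 5.6
eef_pos: [615.4, -113.7, 139.5]
tool_rot: [-3.141, 0.0, 0.788]
force: [-1.3, -0.5, -5.7]
width: 22.1
gripper_force: 60.4
```

Request:
{"method": "send_rows", "body": {"series": [{"ax": 0, "ay": 0, "az": 0, "dx": 0, "dy": 0, "dz": 0.15, "hand": 1}, {"ax": 0, "ay": 0, "az": 0, "dx": 0, "dy": 0, "dz": 0.25, "hand": 1}, {"ax": 0, "ay": 0, "az": 0, "dx": 0, "dy": 0, "dz": 0.25, "hand": 1}]}}

```text
clock: 5.9
eef_pos: [615.8, -113.9, 137.7]
tool_rot: [3.141, -0.0, 0.788]
force: [-0.0, 1.1, -1.5]
width: 22.0
gripper_force: 60.7
```

Request:
{"method": "send_rows", "body": {"series": [{"ax": 0, "ay": 0, "az": 0, "dx": 0, "dy": 0, "dz": 0, "hand": 0.42}, {"ax": 0, "ay": 0, "az": 0, "dx": 0, "dy": 0, "dz": 0, "hand": 0.42}, {"ax": 0, "ay": 0, "az": 0, "dx": 0, "dy": 0, "dz": 0, "hand": 0.42}, {"ax": 0, "ay": 0, "az": 0, "dx": 0, "dy": 0, "dz": -2, "hand": 0.42}, {"ax": 0, "ay": 0, "az": 0, "dx": 0, "dy": 0, "dz": -4, "hand": 0.42}, {"ax": 0, "ay": 0, "az": 0, "dx": 0, "dy": 0, "dz": -6, "hand": 0.42}, {"ax": 0, "ay": 0, "az": 0, "dx": -4, "dy": 0, "dz": -6, "hand": 0.42}, {"ax": 0, "ay": 0, "az": 0, "dx": -8.5, "dy": 0, "dz": -6, "hand": 0.42}, {"ax": 0, "ay": 0, "az": 0, "dx": -13, "dy": 0.2, "dz": -6, "hand": 0.42}, {"ax": 0, "ay": 0, "az": 0, "dx": -17.5, "dy": 0.4, "dz": -6, "hand": 0.42}]}}

```text
clock: 6.9
eef_pos: [494.0, -241.8, 197.7]
tool_rot: [3.141, -0.0, 0.788]
force: [-0.2, -1.4, 0.3]
width: 49.5
gripper_force: 0.0
```

Request:
{"method": "send_rows", "body": {"series": [{"ax": 0, "ay": 0, "az": 0, "dx": -4.5, "dy": 0, "dz": 0, "hand": 0.42}, {"ax": 0, "ay": 0, "az": 0, "dx": -9, "dy": 0, "dz": 2, "hand": 0.42}, {"ax": 0, "ay": 0, "az": 0, "dx": -10, "dy": 0, "dz": 5, "hand": 0.42}, {"ax": 0, "ay": 0, "az": 0, "dx": -10, "dy": 0, "dz": 5, "hand": 0.42}, {"ax": 0, "ay": 0, "az": 0, "dx": -10, "dy": 0, "dz": 5, "hand": 0.42}]}}

```text
clock: 7.4
eef_pos: [425.0, -311.1, 147.5]
tool_rot: [-3.141, -0.001, 0.788]
force: [0.3, 0.0, -0.2]
width: 49.8
gripper_force: 0.0
```

```bash
python3 - <<'E'
from h import *
w=get_image("wrist");s=read_state();e=s["eef_pos"];yw=s["tool_rot"][2];print(e,yw)
t=get_image("top");pickle.dump((w,t),open("w2.pkl","wb"))
o=np.zeros((384,800,3),np.uint8);o[:,:512]=w["pixels"][:,:,::-1];o[:300,515:799]=crop(t,215,100,142,150,2);cv2.imwrite("pics/w2.png",o)
for X in [(422,-313,71)]:print(np.round(proj(w,X,True),1))
plan((*e,yw),[[(422,-313,43,yw)]])
E
```

```text
[ 425.9964469  -311.05276006  148.05724678] 0.7894002575403709
[258.2 205.7]
d [-0.42 -0.15 10.51] az -0.0 |
```

View pics/w2.png

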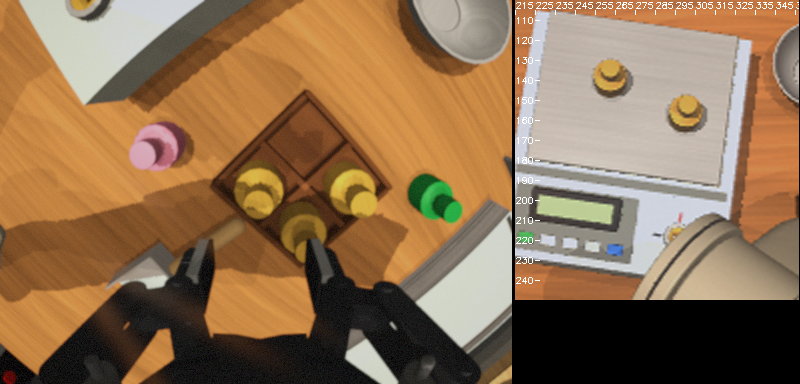

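The first weight stands upright on the pan, at (685,112) in the picture. The next knob is at (259,205), as predicted.

Request:
{"method": "send_rows", "body": {"series": [{"ax": 0, "ay": 0, "az": 0, "dx": -0.4, "dy": -0.15, "dz": 4, "hand": 0.42}, {"ax": 0, "ay": 0, "az": 0, "dx": -0.4, "dy": -0.15, "dz": 8, "hand": 0.42}, {"ax": 0, "ay": 0, "az": 0, "dx": -0.4, "dy": -0.15, "dz": 10.3, "hand": 0.42}, {"ax": 0, "ay": 0, "az": 0, "dx": -0.4, "dy": -0.15, "dz": 10.3, "hand": 0.42}, {"ax": 0, "ay": 0, "az": 0, "dx": -0.4, "dy": -0.15, "dz": 10.3, "hand": 1}, {"ax": 0, "ay": 0, "az": 0, "dx": -0.4, "dy": -0.15, "dz": 10.3, "hand": 1}, {"ax": 0, "ay": 0, "az": 0, "dx": -0.4, "dy": -0.15, "dz": 10.3, "hand": 1}, {"ax": 0, "ay": 0, "az": 0, "dx": -0.4, "dy": -0.15, "dz": 10.3, "hand": 1}]}}

```text
clock: 8.3
eef_pos: [421.8, -313.6, 46.1]
tool_rot: [3.139, -0.001, 0.788]
force: [-0.8, 1.4, 6.8]
width: 22.0
gripper_force: 59.0
```

Request:
{"method": "send_rows", "body": {"series": [{"ax": 0, "ay": 0, "az": 0, "dx": 0, "dy": 0, "dz": -4, "hand": 1}, {"ax": 0, "ay": 0, "az": 0, "dx": 0, "dy": 0, "dz": -8.5, "hand": 1}, {"ax": 0, "ay": 0, "az": 0, "dx": 0, "dy": 0, "dz": -13, "hand": 1}, {"ax": 0, "ay": 0, "az": 0, "dx": 2, "dy": -0.5, "dz": -16, "hand": 1}, {"ax": 0, "ay": 0, "az": 0, "dx": 6.5, "dy": -1.5, "dz": -16, "hand": 1}, {"ax": 0, "ay": 0, "az": 0, "dx": 11, "dy": -2.5, "dz": -16, "hand": 1}, {"ax": 0, "ay": 0, "az": 0, "dx": 15.5, "dy": -3.5, "dz": -16, "hand": 1}, {"ax": 0, "ay": 0, "az": 0, "dx": 20, "dy": -4.5, "dz": -16, "hand": 1}, {"ax": 0, "ay": 0, "az": 0, "dx": 24.5, "dy": -5.5, "dz": -16, "hand": 1}, {"ax": 0, "ay": 0, "az": 0, "dx": 29, "dy": -6.6, "dz": -16, "hand": 1}]}}

```text
clock: 9.3
eef_pos: [578.7, -59.1, 204.5]
tool_rot: [-3.141, -0.0, 0.788]
force: [0.7, -1.4, -5.0]
width: 22.0
gripper_force: 60.9
```

Request:
{"method": "send_rows", "body": {"series": [{"ax": 0, "ay": 0, "az": 0, "dx": 2.8, "dy": 0, "dz": 0, "hand": 1}, {"ax": 0, "ay": 0, "az": 0, "dx": 2.8, "dy": 0, "dz": 2.5, "hand": 1}, {"ax": 0, "ay": 0, "az": 0, "dx": 2.8, "dy": 0, "dz": 4.5, "hand": 1}, {"ax": 0, "ay": 0, "az": 0, "dx": 2.8, "dy": 0, "dz": 5.5, "hand": 1}, {"ax": 0, "ay": 0, "az": 0, "dx": 2.8, "dy": 0, "dz": 5.5, "hand": 1}]}}

```text
clock: 9.8
eef_pos: [596.7, -41.0, 148.0]
tool_rot: [-3.139, 0.002, 0.788]
force: [-0.1, -0.1, -4.5]
width: 22.5
gripper_force: 60.8
```

Request:
{"method": "send_rows", "body": {"series": [{"ax": 0, "ay": 0, "az": 0, "dx": 0, "dy": 0, "dz": 0.4, "hand": 1}, {"ax": 0, "ay": 0, "az": 0, "dx": 0, "dy": 0, "dz": 0.7, "hand": 1}, {"ax": 0, "ay": 0, "az": 0, "dx": 0, "dy": 0, "dz": 0.85, "hand": 1}, {"ax": 0, "ay": 0, "az": 0, "dx": 0, "dy": 0, "dz": 0.9, "hand": 1}]}}

```text
clock: 10.2
eef_pos: [598.3, -41.4, 140.6]
tool_rot: [3.141, -0.0, 0.788]
force: [0.0, 0.7, -4.9]
width: 21.9
gripper_force: 60.9
```

Request:
{"method": "send_rows", "body": {"series": [{"ax": 0, "ay": 0, "az": 0, "dx": 0, "dy": 0, "dz": 0.15, "hand": 1}, {"ax": 0, "ay": 0, "az": 0, "dx": 0, "dy": 0, "dz": 0.25, "hand": 1}, {"ax": 0, "ay": 0, "az": 0, "dx": 0, "dy": 0, "dz": 0.25, "hand": 1}]}}

```text
clock: 10.5
eef_pos: [598.3, -41.3, 138.3]
tool_rot: [3.141, -0.001, 0.788]
force: [-0.8, 0.3, -0.4]
width: 22.0
gripper_force: 61.2
```

Request:
{"method": "send_rows", "body": {"series": [{"ax": 0, "ay": 0, "az": 0, "dx": 0, "dy": 0, "dz": 0, "hand": 0.42}, {"ax": 0, "ay": 0, "az": 0, "dx": 0, "dy": 0, "dz": 0, "hand": 0.42}, {"ax": 0, "ay": 0, "az": 0, "dx": 0, "dy": 0, "dz": 0, "hand": 0.42}, {"ax": 0, "ay": 0, "az": 0, "dx": 0, "dy": 0, "dz": -2, "hand": 0.42}, {"ax": 0, "ay": 0, "az": 0, "dx": 0, "dy": 0, "dz": -5, "hand": 0.42}, {"ax": 0, "ay": 0, "az": 0, "dx": 0, "dy": 0, "dz": -8, "hand": 0.42}, {"ax": 0, "ay": 0, "az": 0, "dx": 0, "dy": 0, "dz": -8, "hand": 0.42}]}}

```text
clock: 11.2
eef_pos: [600.9, -42.5, 222.0]
tool_rot: [3.135, -0.005, 0.788]
force: [0.9, -1.1, 0.6]
width: 49.1
gripper_force: 0.0
```

```bash
python3 - <<'E'
from h import *
s=read_state();e=s["eef_pos"];yw=s["tool_rot"][2];print(e,yw)
plan((*e,yw),[[(441,240,190,1.347)]])
E
```

```text
[600.88923047 -42.50514583 222.04713872] 0.7875736034796137
d [  8.74 -31.26   3.2 ] az -0.559 |
```

Request:
{"method": "send_rows", "body": {"series": [{"ax": 0, "ay": 0, "az": -0.08, "dx": 1.2, "dy": -4.5, "dz": 0, "hand": 0.42}, {"ax": 0, "ay": 0, "az": -0.16, "dx": 2.5, "dy": -9, "dz": 0, "hand": 0.42}, {"ax": 0, "ay": 0, "az": -0.24, "dx": 3.8, "dy": -13.5, "dz": 0, "hand": 0.42}, {"ax": 0, "ay": 0, "az": -0.32, "dx": 5, "dy": -18, "dz": 0, "hand": 0.42}, {"ax": 0, "ay": 0, "az": -0.4, "dx": 6.2, "dy": -22.5, "dz": 0, "hand": 0.42}, {"ax": 0, "ay": 0, "az": -0.48, "dx": 7.5, "dy": -27, "dz": 1, "hand": 0.42}, {"ax": 0, "ay": 0, "az": -0.56, "dx": 8.7, "dy": -31.2, "dz": 2, "hand": 0.42}, {"ax": 0, "ay": 0, "az": -0.56, "dx": 8.7, "dy": -31.2, "dz": 3.2, "hand": 0.42}, {"ax": 0, "ay": 0, "az": -0.56, "dx": 8.7, "dy": -31.2, "dz": 3.2, "hand": 0.42}, {"ax": 0, "ay": 0, "az": -0.56, "dx": 8.7, "dy": -31.2, "dz": 3.2, "hand": 0.42}]}}

```text
clock: 12.2
eef_pos: [439.0, 239.1, 185.8]
tool_rot: [3.141, 0.001, 1.346]
force: [0.7, -0.3, 0.0]
width: 49.2
gripper_force: 0.0
```

```bash
python3 - <<'E'
from h import *
w=get_image("wrist");t=get_image("top");s=read_state();e=s["eef_pos"];print(e,s["tool_rot"],s["qpos"])
pickle.dump((w,t),open("w3.pkl","wb"))
for X in [(440.8,261.3,78),(440.8,261.3,48)]:print(np.round(proj(w,X,True),1))
u,v=map(int,proj(w,(440.8,261.3,78),True));u0=max(0,min(512-130,u-65));v0=max(0,v-70)
o=np.zeros((600,800,3),np.uint8);c=crop(w,u0,v0,130,110,4);o[:c.shape[0],:520]=c
c=crop(t,272,195,50,45,5);o[:225,530:780]=c
c=crop(t,140,205,45,40,5);o[240:440,530:755]=c
m=cv2.resize(w["pixels"][:,:,::-1],None,fx=.4,fy=.4);o[445:598,530:735]=m[:153]
cv2.imwrite("pics/w3.png",o)
E
```

```text
[439.54647383 238.95967929 186.2521422 ] [ 3.14032933e+00 -1.90564160e-05  1.34459000e+00] [-0.90796094  0.52884574  0.51880808  1.98828851 -0.38761265  0.72065977
 -0.37876298]
[255.7 164.6]
[256.1 157.2]
```

View pics/w3.png

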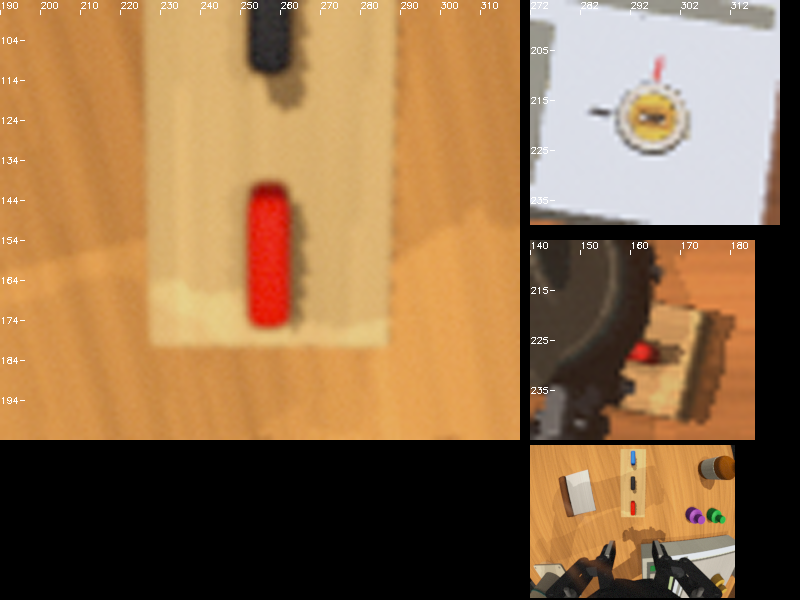

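```bash
python3 - <<'E'
from h import *
w,t=pickle.load(open("w3.pkl","rb"));print('cam',ray(w,0,0,True)[0].round(1))
hsv=cv2.cvtColor(w["pixels"],cv2.COLOR_RGB2HSV);m=((hsv[...,0]<8)|(hsv[...,0]>172))&(hsv[...,1]>180)
m[:90]=0;m[200:]=0;m[:,:230]=0;m[:,290:]=0
ys,xs=np.nonzero(m);print(xs.min(),xs.max(),ys.min(),ys.max())
for v in range(136,180,2):print(v,np.nonzero(m[v])[0][[0,-1]] if m[v].any() else None,w["pixels"][v,257],end=';')
print()
for v in (139,143,159,175.5):print(v,at(w,257.2,v,78,True).round(1))
for v in (180.5,):print('block near edge',at(w,227.8,v,40,True).round(1),at(w,287,v,40,True).round(1))
print('lock top',at(t,296.4,218.4,97.5).round(1),at(pickle.load(open('im0.pkl','rb'))['top'],296.4,218.4,97.5).round(1))
w1=pickle.load(open("w1.pkl","rb"));print('lock wrist1',at(w1,93,75,97.5,True).round(1))
E
```

```text
cam [457.3 320.  327.3]
252 262 140 175
136 None [219 178 117];138 None [199 149  91];140 [255 259] [148  49  24];142 [253 260] [157  13   0];144 [253 261] [215  16   0];146 [252 262] [231  33   2];148 [252 262] [231  45  24];150 [252 262] [232  44  29];152 [252 262] [233  42  27];154 [252 262] [231  42  28];156 [252 262] [232  41  30];158 [252 262] [233  42  29];160 [252 262] [232  39  14];162 [252 262] [231  31  16];164 [252 262] [231  36   9];166 [252 262] [231  40  15];168 [252 262] [232  27   2];170 [252 262] [232  37  17];172 [252 261] [232  25   5];174 [253 261] [223  30  10];176 None [204 140  82];178 None [230 193 125];
139 [447.  282.8  78. ]
143 [446.3 279.4  78. ]
159 [443.1 265.8  78. ]
175.5 [439.8 251.5  78. ]
block near edge [407.  242.6  40. ] [465.4 229.2  40. ]
lock top [ 451.9 -103.    97.5] [ 451.9 -103.    97.5]
lock wrist1 [ 455.3 -106.1   97.5]
```

Request:
{"method": "send_rows", "body": {"series": [{"ax": 0, "ay": 0, "az": 0, "dx": 2.6, "dy": -0.23, "dz": 3, "hand": 0.42}, {"ax": 0, "ay": 0, "az": 0, "dx": 2.6, "dy": -0.23, "dz": 7, "hand": 0.5}, {"ax": 0, "ay": 0, "az": 0, "dx": 2.6, "dy": -0.23, "dz": 11, "hand": 0.6}, {"ax": 0, "ay": 0, "az": 0, "dx": 2.6, "dy": -0.23, "dz": 13.8, "hand": 0.65}, {"ax": 0, "ay": 0, "az": 0, "dx": 2.6, "dy": -0.23, "dz": 13.8, "hand": 0.65}, {"ax": 0, "ay": 0, "az": 0, "dx": 2.6, "dy": -0.23, "dz": 13.8, "hand": 0.75}, {"ax": 0, "ay": 0, "az": 0, "dx": 2.6, "dy": -0.23, "dz": 13.8, "hand": 0.85}, {"ax": 0, "ay": 0, "az": 0, "dx": 2.6, "dy": -0.23, "dz": 13.8, "hand": 1}, {"ax": 0, "ay": 0, "az": 0, "dx": 2.6, "dy": -0.23, "dz": 13.8, "hand": 1}, {"ax": 0, "ay": 0, "az": 0, "dx": 2.6, "dy": -0.23, "dz": 13.8, "hand": 1}]}}

```text
clock: 13.3
eef_pos: [443.4, 266.6, 49.6]
tool_rot: [3.139, -0.002, 1.347]
force: [0.7, -1.5, 8.0]
width: 9.1
gripper_force: 59.9
```

```bash
python3 - <<'E'
from h import *
plan((443,265.5,49,1.347),[[(443,265.5,190,1.347),(447,120,200,1.37),(443,-163,180,1.406)]])
E
```

```text
d [  0.    0.  -14.1] az -0.0 | d [-14.1    3.62 -15.1 ] az -0.023 | d [-41.78   9.51 -13.1 ] az -0.059 |
```

Request:
{"method": "send_rows", "body": {"series": [{"ax": 0, "ay": 0, "az": 0, "dx": 0, "dy": 0, "dz": -2, "hand": 1}, {"ax": 0, "ay": 0, "az": 0, "dx": 0, "dy": 0, "dz": -5, "hand": 1}, {"ax": 0, "ay": 0, "az": 0, "dx": 0, "dy": 0, "dz": -9, "hand": 1}, {"ax": 0, "ay": 0, "az": 0, "dx": 0, "dy": 0, "dz": -13, "hand": 1}, {"ax": 0, "ay": 0, "az": 0, "dx": 0, "dy": 0, "dz": -14, "hand": 1}, {"ax": 0, "ay": 0, "az": 0, "dx": 0, "dy": 0, "dz": -14, "hand": 1}]}}

```text
clock: 13.9
eef_pos: [442.7, 267.2, 190.0]
tool_rot: [3.139, -0.004, 1.348]
force: [0.4, 0.5, -0.2]
width: 8.7
gripper_force: 59.0
```

Request:
{"method": "send_rows", "body": {"series": [{"ax": 0, "ay": 0, "az": 0, "dx": -4.5, "dy": 1, "dz": 0, "hand": 1}, {"ax": 0, "ay": 0, "az": -0.01, "dx": -9, "dy": 2, "dz": 0, "hand": 1}, {"ax": 0, "ay": 0, "az": -0.02, "dx": -13.5, "dy": 3, "dz": 0, "hand": 1}, {"ax": 0, "ay": 0, "az": -0.03, "dx": -18, "dy": 4, "dz": 0, "hand": 1}, {"ax": 0, "ay": 0, "az": -0.04, "dx": -22.5, "dy": 5, "dz": 0, "hand": 1}, {"ax": 0, "ay": 0, "az": -0.05, "dx": -27, "dy": 6, "dz": 0, "hand": 1}, {"ax": 0, "ay": 0, "az": -0.06, "dx": -31.5, "dy": 7, "dz": 0, "hand": 1}, {"ax": 0, "ay": 0, "az": -0.06, "dx": -36, "dy": 8, "dz": 0, "hand": 1}, {"ax": 0, "ay": 0, "az": -0.06, "dx": -40, "dy": 9, "dz": 0, "hand": 1}, {"ax": 0, "ay": 0, "az": -0.06, "dx": -42, "dy": 9.5, "dz": 0, "hand": 1}]}}

```text
clock: 14.9
eef_pos: [440.3, -168.1, 186.8]
tool_rot: [-3.14, 0.002, 1.403]
force: [0.7, 0.5, -0.1]
width: 8.9
gripper_force: 59.0
```

Request:
{"method": "send_rows", "body": {"series": [{"ax": 0, "ay": 0, "az": 0, "dx": 0, "dy": 0, "dz": 0, "hand": 1}, {"ax": 0, "ay": 0, "az": 0, "dx": 0, "dy": 0, "dz": 0, "hand": 1}, {"ax": 0, "ay": 0, "az": 0, "dx": 0, "dy": 0, "dz": 0, "hand": 1}]}}

```text
clock: 15.2
eef_pos: [441.1, -162.4, 187.0]
tool_rot: [-3.139, -0.001, 1.41]
force: [0.6, -0.3, 0.2]
width: 9.1
gripper_force: 59.0
```

```bash
python3 - <<'E'
from h import *
w=get_image("wrist");s=read_state();e=s["eef_pos"];print(e,s["tool_rot"],s["force"])
pickle.dump((w,s),open("w4.pkl","wb"))
print(np.round(proj(w,(453,-104,97.5),True),1),np.round(proj(w,e,True),1),np.round(proj(w,e-[0,0,35],True),1))
u,v=map(int,proj(w,(453,-104,97.5),True));u0=max(0,min(512-80,u-40));v0=max(0,v-40)
o=np.zeros((600,800,3),np.uint8);c=crop(w,u0,v0,80,75,5);o[:c.shape[0],:400]=c
u,v=map(int,proj(w,e-[0,0,15],True));u1=u-40;v1=max(0,min(384-80,v-40));print(u0,v0,u1,v1)
c=crop(w,u1,v1,80,80,5)[:,:395];o[:c.shape[0],405:800]=c
o[405:597,:256]=cv2.resize(w["pixels"][:,:,::-1],(256,192))
cv2.imwrite("pics/w4.png",o)
E
```

```text
[ 441.35586035 -162.42137092  187.21227375] [-3.14001615e+00 -1.10904690e-03  1.41033696e+00] [-0.44913163  0.01783032 -0.10929197]
[262.8 123.6] [260.  251.1] [260.  224.1]
222 83 219 198
```

View pics/w4.png

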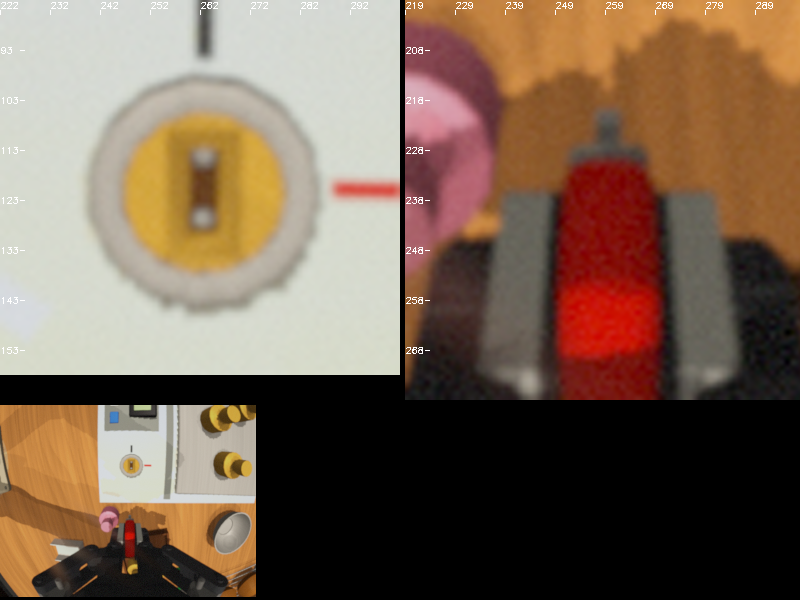

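```bash
python3 - <<'E'
from h import *
w,s=pickle.load(open("w4.pkl","rb"));e=s["eef_pos"];R=Ro.from_euler('xyz',s["tool_rot"])
print('lock',at(w,262.6,121.5,97.5,True).round(1),at(w,262.6,121.5,96.5,True).round(1))
for dz in (33,35.6,38):
  for ox in (-4,0,4):
    T=lambda x,h:np.round(proj(w,e+R.apply([ox+x,0,dz-h]),True),1)[1]
    print(dz,ox,'tip',T(5.5,0),'tip-bevel',T(3,0),'shoulderbot',T(12,26),'headbot',T(15,34), 'headtop', T(15,64))
g=w["pixels"][205:245,260].astype(int);print([(205+i,*p) for i,p in enumerate(g.tolist())])
E
```

```text
lock [ 453.1 -102.4   97.5] [ 453.1 -102.5   96.5]
33 -4 tip 223.3 tip-bevel 226.8 shoulderbot 232.4 headbot 234.1 headtop 265.0
33 0 tip 217.6 tip-bevel 221.2 shoulderbot 225.9 headbot 227.3 headtop 257.3
33 4 tip 211.9 tip-bevel 215.5 shoulderbot 219.3 headbot 220.4 headtop 249.3
35.6 -4 tip 221.6 tip-bevel 225.1 shoulderbot 230.3 headbot 231.9 headtop 261.8
35.6 0 tip 216.0 tip-bevel 219.5 shoulderbot 223.9 headbot 225.2 headtop 254.2
35.6 4 tip 210.3 tip-bevel 213.9 shoulderbot 217.4 headbot 218.3 headtop 246.4
38 -4 tip 220.1 tip-bevel 223.5 shoulderbot 228.5 headbot 230.0 headtop 259.0
38 0 tip 214.6 tip-bevel 218.0 shoulderbot 222.1 headbot 223.3 headtop 251.5
38 4 tip 208.9 tip-bevel 212.5 shoulderbot 215.7 headbot 216.5 headtop 243.7
[(205, 201, 136, 66), (206, 197, 132, 62), (207, 193, 130, 64), (208, 191, 127, 65), (209, 189, 126, 65), (210, 183, 118, 59), (211, 170, 108, 55), (212, 166, 108, 57), (213, 169, 108, 52), (214, 173, 113, 57), (215, 163, 105, 51), (216, 149, 95, 50), (217, 145, 93, 46), (218, 141, 89, 48), (219, 130, 88, 63), (220, 110, 94, 76), (221, 98, 89, 80), (222, 88, 83, 77), (223, 78, 73, 66), (224, 75, 71, 66), (225, 78, 71, 65), (226, 78, 74, 68), (227, 82, 77, 70), (228, 82, 67, 64), (229, 90, 53, 50), (230, 113, 36, 33), (231, 123, 24, 14), (232, 121, 10, 4), (233, 126, 13, 15), (234, 126, 7, 15), (235, 122, 5, 2), (236, 125, 11, 3), (237, 127, 13, 0), (238, 126, 4, 3), (239, 128, 16, 18), (240, 125, 6, 2), (241, 130, 18, 14), (242, 128, 9, 1), (243, 126, 6, 0), (244, 129, 16, 8)]
```

Picture: the bezel is centred at (262.6,121.5) with its slot parallel to the tool. The key hangs straight, with its blade at u≈260. I'm moving above the mouth now.

Request:
{"method": "send_rows", "body": {"series": [{"ax": 0, "ay": 0, "az": 0, "dx": 3.5, "dy": 0.1, "dz": 0, "hand": 1}, {"ax": 0, "ay": 0, "az": 0, "dx": 6.25, "dy": 0.2, "dz": 0, "hand": 1}, {"ax": 0, "ay": 0, "az": 0, "dx": 6.25, "dy": 0.2, "dz": 3, "hand": 1}, {"ax": 0, "ay": 0, "az": 0, "dx": 6.25, "dy": 0.2, "dz": 4.6, "hand": 1}, {"ax": 0, "ay": 0, "az": 0, "dx": 6.25, "dy": 0.2, "dz": 4.6, "hand": 1}, {"ax": 0, "ay": 0, "az": 0, "dx": 6.25, "dy": 0.2, "dz": 4.6, "hand": 1}, {"ax": 0, "ay": 0, "az": 0, "dx": 6.25, "dy": 0.2, "dz": 4.6, "hand": 1}]}}

```text
clock: 15.95
eef_pos: [454.3, -103.0, 142.6]
tool_rot: [3.14, -0.0, 1.408]
force: [-0.6, -1.1, -0.5]
width: 9.0
gripper_force: 58.9
```

```bash
python3 - <<'E'
from h import *
w=get_image("wrist");s=read_state();e=s["eef_pos"];print(e,s["tool_rot"],s["force"])
pickle.dump((w,s),open("w5.pkl","wb"))
plan((*e,s["tool_rot"][2]),[[(453.4,-100.8,e[2],1.408)]])
u,v=map(int,proj(w,e-[0,0,40],True));u1=u-50;v1=v-60;print(u1,v1)
cv2.imwrite("pics/w5.png",crop(w,u1,v1,100,90,6))
E
```

```text
[ 454.35656176 -103.05023645  142.63501935] [ 3.13986234e+00 -4.47186020e-05  1.40796148e+00] [ 0.60634121  0.54052192 -0.93408084]
d [ 0.21 -0.13 -0.  ] az -0.0 | 
209 161
```

View pics/w5.png

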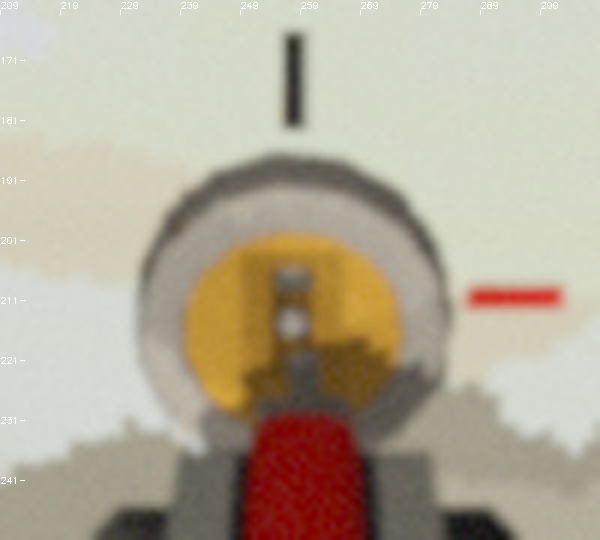

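Picture: the blade (u≈259.5) is about 1.2 mm right of the slot (u≈258), which matches the pose reading. I'll correct that and lower.

Request:
{"method": "send_rows", "body": {"series": [{"ax": 0, "ay": 0, "az": 0, "dx": 0.2, "dy": -0.13, "dz": 0, "hand": 1}, {"ax": 0, "ay": 0, "az": 0, "dx": 0.2, "dy": -0.13, "dz": 0.4, "hand": 1}, {"ax": 0, "ay": 0, "az": 0, "dx": 0.2, "dy": -0.13, "dz": 0.7, "hand": 1}, {"ax": 0, "ay": 0, "az": 0, "dx": 0.2, "dy": -0.13, "dz": 0.9, "hand": 1}, {"ax": 0, "ay": 0, "az": 0, "dx": 0.2, "dy": -0.13, "dz": 1.1, "hand": 1}, {"ax": 0, "ay": 0, "az": 0, "dx": 0.2, "dy": -0.13, "dz": 1.3, "hand": 1}, {"ax": 0, "ay": 0, "az": 0, "dx": 0.2, "dy": -0.13, "dz": 1.3, "hand": 1}]}}

```text
clock: 16.7
eef_pos: [452.6, -100.8, 128.5]
tool_rot: [-3.141, 0.0, 1.408]
force: [-0.2, -0.5, -1.3]
width: 8.8
gripper_force: 58.9
```

Request:
{"method": "send_rows", "body": {"series": [{"ax": 0, "ay": 0, "az": 0, "dx": 0, "dy": 0, "dz": 0.1, "hand": 1}, {"ax": 0, "ay": 0, "az": 0, "dx": 0, "dy": 0, "dz": 0.2, "hand": 1}, {"ax": 0, "ay": 0, "az": 0, "dx": 0, "dy": 0, "dz": 0.3, "hand": 1}, {"ax": 0, "ay": 0, "az": 0, "dx": 0, "dy": 0, "dz": 0.35, "hand": 1}, {"ax": 0, "ay": 0, "az": 0, "dx": 0, "dy": 0, "dz": 0.35, "hand": 1}]}}

```text
clock: 17.2
eef_pos: [452.7, -100.8, 125.2]
tool_rot: [-3.141, -0.0, 1.408]
force: [-0.5, -0.7, -0.5]
width: 8.9
gripper_force: 58.9
```

Request:
{"method": "send_rows", "body": {"series": [{"ax": 0, "ay": 0, "az": 0, "dx": 0.2, "dy": 0, "dz": 0.1, "hand": 1}, {"ax": 0, "ay": 0, "az": 0, "dx": 0.2, "dy": 0, "dz": 0.2, "hand": 1}, {"ax": 0, "ay": 0, "az": 0, "dx": -0.2, "dy": 0, "dz": 0.25, "hand": 1}, {"ax": 0, "ay": 0, "az": 0, "dx": -0.2, "dy": 0, "dz": 0.3, "hand": 1}, {"ax": 0, "ay": 0, "az": 0, "dx": 0.2, "dy": 0, "dz": 0.35, "hand": 1}, {"ax": 0, "ay": 0, "az": 0, "dx": 0.2, "dy": 0, "dz": 0.4, "hand": 1}, {"ax": 0, "ay": 0, "az": 0, "dx": -0.2, "dy": 0, "dz": 0.45, "hand": 1}, {"ax": 0, "ay": 0, "az": 0, "dx": -0.2, "dy": 0, "dz": 0.5, "hand": 1}, {"ax": 0, "ay": 0, "az": 0, "dx": 0.2, "dy": 0, "dz": 0.55, "hand": 1}, {"ax": 0, "ay": 0, "az": 0, "dx": 0, "dy": 0, "dz": 0.6, "hand": 1}]}}

```text
clock: 18.2
eef_pos: [452.7, -101.5, 119.1]
tool_rot: [3.141, 0.002, 1.408]
force: [0.4, -0.2, -0.5]
width: 8.8
gripper_force: 58.9
```

Request:
{"method": "send_rows", "body": {"series": [{"ax": 0, "ay": 0, "az": 0, "dx": 0.2, "dy": 0, "dz": 0.1, "hand": 1}, {"ax": 0, "ay": 0, "az": 0, "dx": 0.2, "dy": 0, "dz": 0.2, "hand": 1}, {"ax": 0, "ay": 0, "az": 0, "dx": -0.2, "dy": 0, "dz": 0.3, "hand": 1}, {"ax": 0, "ay": 0, "az": 0, "dx": -0.2, "dy": 0, "dz": 0.35, "hand": 1}, {"ax": 0, "ay": 0, "az": 0, "dx": 0.2, "dy": 0, "dz": 0.4, "hand": 1}, {"ax": 0, "ay": 0, "az": 0, "dx": 0.2, "dy": 0, "dz": 0.45, "hand": 1}, {"ax": 0, "ay": 0, "az": 0, "dx": -0.2, "dy": 0, "dz": 0.5, "hand": 1}, {"ax": 0, "ay": 0, "az": 0, "dx": -0.2, "dy": 0, "dz": 0.55, "hand": 1}, {"ax": 0, "ay": 0, "az": 0, "dx": 0.2, "dy": 0, "dz": 0.6, "hand": 1}, {"ax": 0, "ay": 0, "az": 0, "dx": 0, "dy": 0, "dz": 0.65, "hand": 1}]}}

```text
clock: 19.2
eef_pos: [452.9, -100.3, 113.0]
tool_rot: [3.141, -0.001, 1.408]
force: [0.7, 3.1, 5.6]
width: 9.3
gripper_force: 59.7
```

Request:
{"method": "send_rows", "body": {"series": [{"ax": 0, "ay": 0, "az": 0, "dx": 0.2, "dy": 0, "dz": 0, "hand": 1}, {"ax": 0, "ay": 0, "az": 0, "dx": 0.2, "dy": 0, "dz": 0.1, "hand": 1}, {"ax": 0, "ay": 0, "az": 0, "dx": -0.2, "dy": 0, "dz": 0.15, "hand": 1}, {"ax": 0, "ay": 0, "az": 0, "dx": -0.2, "dy": 0, "dz": 0.2, "hand": 1}, {"ax": 0, "ay": 0, "az": 0, "dx": 0.2, "dy": 0, "dz": 0.25, "hand": 1}, {"ax": 0, "ay": 0, "az": 0, "dx": 0.2, "dy": 0, "dz": 0.3, "hand": 1}, {"ax": 0, "ay": 0, "az": 0, "dx": -0.2, "dy": 0, "dz": 0.35, "hand": 1}, {"ax": 0, "ay": 0, "az": 0, "dx": -0.2, "dy": 0, "dz": 0.4, "hand": 1}, {"ax": 0, "ay": 0, "az": 0, "dx": 0.2, "dy": 0, "dz": 0.45, "hand": 1}, {"ax": 0, "ay": 0, "az": 0, "dx": 0, "dy": 0, "dz": 0.5, "hand": 1}]}}

```text
clock: 20.2
eef_pos: [452.7, -100.5, 107.7]
tool_rot: [-3.141, -0.0, 1.408]
force: [1.8, 3.0, 1.2]
width: 8.9
gripper_force: 59.2
```

Request:
{"method": "send_rows", "body": {"series": [{"ax": 0, "ay": 0, "az": 0, "dx": -0.2, "dy": 0, "dz": 0.05, "hand": 1}, {"ax": 0, "ay": 0, "az": 0, "dx": -0.2, "dy": 0, "dz": 0.1, "hand": 1}, {"ax": 0, "ay": 0, "az": 0, "dx": 0.2, "dy": 0, "dz": 0.15, "hand": 1}, {"ax": 0, "ay": 0, "az": 0, "dx": 0.2, "dy": 0, "dz": 0.2, "hand": 1}, {"ax": 0, "ay": 0, "az": 0, "dx": -0.2, "dy": 0, "dz": 0.25, "hand": 1}, {"ax": 0, "ay": 0, "az": 0, "dx": 0, "dy": 0, "dz": 0.25, "hand": 1}, {"ax": 0, "ay": 0, "az": 0, "dx": 0, "dy": 0, "dz": 0.25, "hand": 1}]}}

```text
clock: 20.9
eef_pos: [452.9, -100.4, 106.1]
tool_rot: [3.141, -0.001, 1.408]
force: [-0.7, 1.9, 10.9]
width: 8.7
gripper_force: 60.7
```

Request:
{"method": "send_rows", "body": {"series": [{"ax": 0, "ay": 0, "az": 0, "dx": 0.2, "dy": 0, "dz": 0.05, "hand": 1}, {"ax": 0, "ay": 0, "az": 0, "dx": 0.2, "dy": 0, "dz": 0.1, "hand": 1}, {"ax": 0, "ay": 0, "az": 0, "dx": -0.2, "dy": 0, "dz": 0.1, "hand": 1}, {"ax": 0, "ay": 0, "az": 0, "dx": -0.2, "dy": 0, "dz": 0.1, "hand": 1}, {"ax": 0, "ay": 0, "az": 0, "dx": 0, "dy": 0, "dz": 0.1, "hand": 1}, {"ax": 0, "ay": 0, "az": 0, "dx": 0, "dy": 0, "dz": 0.1, "hand": 1}]}}

```text
clock: 21.5
eef_pos: [453.0, -100.5, 105.9]
tool_rot: [3.14, -0.002, 1.408]
force: [-4.4, 2.3, 21.7]
width: 8.9
gripper_force: 62.4
```

Request:
{"method": "send_rows", "body": {"series": [{"ax": 0, "ay": 0, "az": 0, "dx": 0, "dy": 0, "dz": -0.1, "hand": 1}, {"ax": 0, "ay": 0, "az": 0.1, "dx": 0, "dy": 0.02, "dz": -0.1, "hand": 1}, {"ax": 0, "ay": 0, "az": 0.2, "dx": 0, "dy": 0.04, "dz": -0.1, "hand": 1}, {"ax": 0, "ay": 0, "az": 0.3, "dx": -0.01, "dy": 0.05, "dz": -0.1, "hand": 1}, {"ax": 0, "ay": 0, "az": 0.4, "dx": -0.01, "dy": 0.07, "dz": -0.1, "hand": 1}, {"ax": 0, "ay": 0, "az": 0.5, "dx": -0.02, "dy": 0.09, "dz": -0.1, "hand": 1}, {"ax": 0, "ay": 0, "az": 0.6, "dx": -0.03, "dy": 0.1, "dz": -0.1, "hand": 1}, {"ax": 0, "ay": 0, "az": 0.7, "dx": -0.04, "dy": 0.12, "dz": -0.1, "hand": 1}, {"ax": 0, "ay": 0, "az": 0.8, "dx": -0.06, "dy": 0.13, "dz": -0.1, "hand": 1}, {"ax": 0, "ay": 0, "az": 0.9, "dx": -0.07, "dy": 0.14, "dz": -0.1, "hand": 1}]}}

```text
clock: 22.5
eef_pos: [454.7, -101.3, 106.1]
tool_rot: [-3.141, -0.002, 0.504]
force: [-2.2, 1.4, 10.1]
width: 9.1
gripper_force: 60.5
```

```bash
python3 -c "
from cell import *
s=read_state();print(s['qpos'],s['force'],s['torque'],s['eef_pos'],s['tool_rot'])"
```

```text
[-0.24314472  0.66482172  0.6078583   2.1457631  -0.74481494  0.54914521
 -0.14301718] [-2.1581735   1.41783334 10.11113433] [0.51862514 0.14533674 0.11172255] [ 454.70355059 -101.31722632  106.0863944 ] [-3.14129456e+00 -1.96889509e-03  5.04018532e-01]
```

Request:
{"method": "send_rows", "body": {"series": [{"ax": 0, "ay": 0, "az": 0.1, "dx": 0, "dy": 0.02, "dz": 0, "hand": 1}, {"ax": 0, "ay": 0, "az": 0.2, "dx": 0, "dy": 0.04, "dz": 0, "hand": 1}, {"ax": 0, "ay": 0, "az": 0.3, "dx": -0.01, "dy": 0.05, "dz": 0, "hand": 1}, {"ax": 0, "ay": 0, "az": 0.4, "dx": -0.01, "dy": 0.07, "dz": 0, "hand": 1}, {"ax": 0, "ay": 0, "az": 0.5, "dx": -0.02, "dy": 0.09, "dz": 0, "hand": 1}, {"ax": 0, "ay": 0, "az": 0.6, "dx": -0.03, "dy": 0.1, "dz": 0, "hand": 1}, {"ax": 0, "ay": 0, "az": 0.7, "dx": -0.04, "dy": 0.12, "dz": 0, "hand": 1}, {"ax": 0, "ay": 0, "az": 0.78, "dx": -0.05, "dy": 0.13, "dz": 0, "hand": 1}, {"ax": 0, "ay": 0, "az": 0.83, "dx": -0.06, "dy": 0.13, "dz": 0, "hand": 1}, {"ax": 0, "ay": 0, "az": 0.83, "dx": -0.06, "dy": 0.13, "dz": 0, "hand": 1}]}}

```text
clock: 23.5
eef_pos: [454.9, -102.8, 106.1]
tool_rot: [-3.14, -0.001, -0.323]
force: [-0.8, 2.7, 10.7]
width: 9.0
gripper_force: 60.8
```

```bash
python3 - <<'E'
from h import *
s=read_state();print(s['qpos'],s['force'],s['torque'],s['eef_pos'],s['tool_rot'])
w=get_image("wrist");t=get_image("top")
o=np.zeros((384,800,3),np.uint8);o[:,:512]=w["pixels"][:,:,::-1];o[:320,515:795]=crop(t,205,95,140,160,2);cv2.imwrite("pics/w6.png",o)
E
```

```text
[-0.36922382  0.74672661  0.83665169  2.14774526 -0.94477166  0.67369301
 -0.75642504] [-0.84624605  2.67167895 10.68757271] [0.63959122 0.10705417 0.08708586] [ 454.86255602 -102.76761554  106.08107388] [-3.14008054e+00 -1.12212357e-03 -3.22776834e-01]
```

View pics/w6.png

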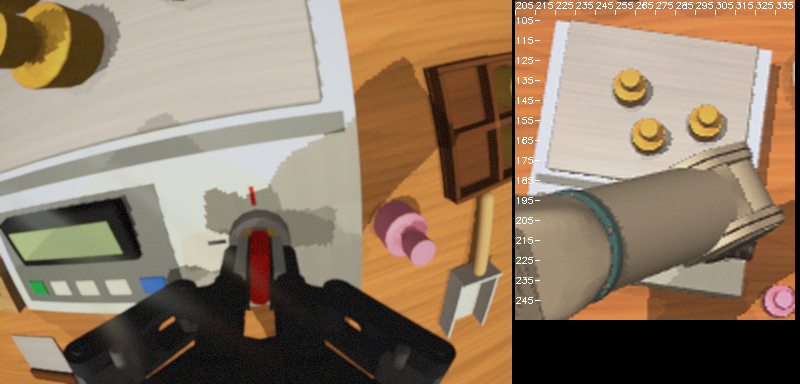

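The last picture shows three weights upright on the pan and the key gripped and turned towards the red mark. The spring torque shows in the wrist reading, so I'm handing in.

```bash
python3 -c "
from cell import *
print(finish_job())"
```

```text
the job is handed in; nothing more can be done
None
```

The job is handed in, though no verdict came back: three weights stand on the pan, two remain in the case, and the red key is fully home, turned about 1.73 rad clockwise (a quarter turn plus the key's play) and still gripped, after 23.5 s of the 72 s.

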